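Twist the stuck handle off a slide jig and tap the stage home

TASK

The wooden handle is stuck on the spindle of the little slide jig: twist it to and fro while pulling up until it comes off, without lifting the jig off the bench. Holding the handle as your drift (keep the fingers off the stage), nudge the stage gently under the cover until it is fully home against its hidden stop, without shoving the jig along the bench. Then stand the handle upright, bored end down, on the plywood offcut, and leave the other tools alone.

Things in the scene. Friction and masses are not known exactly. Their poses are not given: they have to be found in the camera images.
- jig: loose slide jig, 1.1 kg with its stage. Dark base plate 250 (x) x 96 (y) x 14 mm; origin at the centre of its underside, z up. On its +x end (x from +25 to +120 mm) stands a steel cover 93 mm wide, top 101 mm above the bench, open towards -x; the stage slides along +x into it. The jig slides on the bench at roughly 5 to 9 N; a straight pull on the stuck handle lifts or tips it
- stage (a joint): travel of the steel stage along the jig's +x, in m: 0 at the start, 0.070 when home against the rigid stop hidden under the cover. It slides stiffly (about 2.5 N) and stays where it is left. With the handle on the spindle, the handle meets the cover before the stage is home
- push_face (a point): centre of the stage's rear (-x) face, the face to push on; 33 mm above the bench, moves with the stage, jig axes. The stage is a steel block 80 long (jig x) x 54 wide x 36 mm high, underside 15 mm and top 51 mm above the bench; the base plate (top 14 mm above the bench) goes on at least 37 mm behind this face
- spindle_tip (a point): tip of the stage's upright spindle (about 22 mm across, 38 mm high), 89 mm above the bench, on its axis, 57.5 mm ahead (+x) of the push face; jig axes. Sprung leaves 11 mm below the tip clamp the handle's bore: a straight pull takes about 13 to 24 N, but while the handle is being turned it creeps up with a few N if it rises slowly against the turning (some 5 mm per radian)
- handle: round turned wooden handle with a dark ferrule, 160 g, 100 mm tall; 40 mm diameter up to 46 mm, 38 mm diameter from 46 to 92 mm up, where it is gripped. Origin: centre of its lower, bored end; z up along its axis. Bore 28 wide x 46 mm deep. It starts fully down on the spindle, lower end 51 mm above the bench; friction holds it for the first 27 mm of rise, and it is clear after 38 mm
- ply_rest: plywood offcut 130 (x) x 150 (y) x 6 mm lying fixed on the bench; origin at the centre of its underside
Mind the look-alikes: they are no part of the job. Several things have the shape of the handle; the one meant has the colours described above.

How it is judged (in metres and radians):
On the way, in this order (a step that is already met when the one before it is completed fails the run):
1. the handle is off the spindle: its lower end is above the spindle's tip (z of handle in the frame of spindle_tip above 0.002 m), for 0.1 s.
2. the stage is home under the cover (value of joint stage above 0.067 m), for 0.2 s.
At the end, for the whole second after the job is handed in: the stage is within 3 mm of its stop, and the handle stands upright (within 0.12 rad), at rest, lower end down on the plywood offcut with its axis inside the offcut's outline (value of joint stage above 0.067 m and angle between handle's own z axis and vertical below 0.12 rad and height (world z) of handle between 0.003 and 0.01 m and x of handle in the frame of ply_rest between -0.065 and 0.065 m and y of handle in the frame of ply_rest between -0.075 and 0.075 m and linear speed of handle below 0.03 m/s); the robot touches nothing.
It fails at once if the jig is lifted more than 8 mm off the bench or tipped more than 0.1 rad (height (world z) of jig above 0.008 m or angle between jig's own z axis and vertical above 0.1 rad).
It fails at once if the jig is shoved more than 40 mm along the bench (distance of jig from where it was at the start of the episode above 0.04 m).
It fails at once if the stage is slammed (faster than 0.3 m/s) (velocity of joint stage above 0.3 m/s).
It fails at once if the fingers or the arm push on the stage (contact force between any of the fingers, the arm and stage above 2 N).
It fails at once if a bystanding tool is moved more than 30 mm (distance of any of pliers, spanner, driver, caliper from where it was at the start of the episode above 0.03 m).
It also fails if it takes over 69 s, if anything falls off the work surface, if the arm or the gripper's body presses on something with over 40 N, if the wrist force passes 120 N, or if a joint passes its speed limit or range.

ROBOT

A 7-joint arm with a two-finger parallel gripper is mounted at the origin on a cart in front of the work surface, level with it; the furniture and walls round the work are solid. World frame = base frame: x ahead of the robot, y to its left, z up, the work surface at z = 0. Lengths are in m, angles in degrees, forces in N, time in s.
With the tool pointing down it reaches from about 0.4 to 0.85 m from the base axis. Payload 10.4 kg.
Tool frame: the origin (TCP) lies at the very end of the fingers, on their centre line; the grasp point (between the pads) lies 19 mm behind it (bot.hold_point_z is the distance from the TCP to the grasp point, in m); z points along the fingers, y is the direction in which the jaws open and shut (so a half turn about z gives the same grasp; the last joint's range is limited). The gripper opens to 87 mm and grips with 3 to 60 N. Pads are 19 mm wide; open, the fingers measure 117 mm over their backs; the gripper's body (75 mm by 190 mm) begins 51 mm behind the grasp point.
Start: joints at [70.841, 19.034, -3.707, 83.658, 1.238, 77.344, -5.071], TCP at [0.192, -0.595, 0.223] pointing down, gripper open.
Joint ranges: [-148.97, 148.97], [-28.65, 121.19], [-84.17, 76.75], [9.2, 138.47], [-72.65, 252.65], [3.7, 117.97], [-149.18, 149.18]. Speed limits (degrees/s): [127.2, 127.2, 159.86, 159.86, 180, 180, 180].

INTERFACE

Orientations are given as a 3x3 rotation matrix whose columns are the frame's x, y, z axes.
In Python, from station import bot gives the robot as it stands.
- The arm moves only by the tool carry_out, never from a script. Its argument "rows" is a list of rows, each an object of numbers: "fingers": the gripper's target within -1 to 1 (shut at 1, half-way at 0, fully open at -1); "dx", "dy", "dz": the shift along the world's x, y, z in m; "turn": the turn about the world's z in rad. In form: [{"fingers": .., "dx": .., "dy": .., "dz": .., "turn": ..}, ...]. A call has 1 to 12 rows; each row shifts and turns the commanded pose from where the row before left it; what a row does not reach is not made up. A row lasts 1/10 s, in which the tool goes at most 50 mm and 8.59 degrees, less where a joint would pass 70% of its speed; a pose out of reach is approached as far as the arm can. A call is refused whole if a number of a shift passes 0.05 or a number of a turn 0.15, either way. A call with a gripper value outside its range is refused whole. The fingers move at their own pace and stop on an object; the grip force is fixed at half the most. Time passes only in rows, so rows that do not move let the fingers close. It gives the time, the measured TCP pose, the force and the opening at its end, in the units of the state.
- bot.observe(): the state, without advancing time (a new reading comes with each control period).
- bot.snapshot(name): name is "side" or "top"; returns a dict with "color" (400x640x3 uint8, red, green, blue), "depth" (400x640 float32, m along the optical axis (not along the pixel's ray), 0 where there is no reading), "K" (3x3 intrinsics, pixels), "cam_to_world" (4x4, takes a point from camera to world coordinates). Camera axes: x right, y up, looking along -z (the intrinsics and any distortion apply to the point x, -y, -z); pixel columns grow to the right and rows downward; lengths in m; the calibration is good to about 2 mm. A picture is of the moment at which its call begins.
- bot.finish_job(): hands the job in, once; it reports no verdict.
Trained networks look in a picture, given as the dict that the camera call returned (one of the last four; its "shot" number tells which), for a name from the list of things; names that differ only in an ending like _2 or _b are one class to them, and where a whole thing is asked for, a point or a joint stands for the part that bears it (a point fixed in the world has none). Each returns a list of dicts, best first, with "confidence" (0 to 1); they miss things now and then, are a little off and sometimes report something else, mostly with a low value. They report only what shows in the picture. A call takes as long as a camera call. They do not tell look-alikes from the thing itself.
- bot.cut_out(picture, target): "mask" (400x640 bool, what is visible of it) and "uv" ([column, row] in pixels, amid what is visible of it).
The state is a dict: "clock": time; "joint_positions": joint angles; "joint_vel": joint speeds; "effort": joint torques, N m; "position": TCP position; "ee_rot": TCP orientation; "wrist_force": force on the tool from outside, world axes, zero at the start; "ft_torque": the same for the moment, N m; "width": finger opening in m.
Only numpy, scipy, OpenCV 4.12 (cv2) and the standard library are available. Lean on these libraries where they do the work, as an engineer would, in place of code of your own. Each camera call takes 0.05 s, during which the arm holds its last target.

## Working session

There is one attempt and no reset: what is moved stays moved. The work goes in short steps, Python scripts to look and compute and a tool call to move; the robot and the scene stay as the last step left them, time stands still between calls to the robot, and variables do not carry over. Pictures are saved under pics/ and viewed, and the job is handed in when it is done.

Besides the shell and the picture viewer there is one more tool, called after "Emit:" as name(argument=value, ...) on one line, values as JSON. carry_out: Moves the arm, as the interface text tells. Its arguments: {"type":"object","properties":{"rows":{"type":"array","items":{"type":"object","properties":{"fingers":{"type":"number"},"dx":{"type":"number"},"dy":{"type":"number"},"dz":{"type":"number"},"turn":{"type":"number"}}}}},"required":["rows"]}

```bash
ls; mkdir -p pics
cat > h.py <<'E'
import numpy as np,cv2
from station import bot
def save(p,n): cv2.imwrite('pics/'+n+'.png',p['color'][:,:,::-1])
def world(p,mask=None):
    K=p['K'];d=p['depth'];T=p['cam_to_world']
    v,u=np.mgrid[0:400,0:640]
    x=(u-K[0,2])/K[0,0]*d;y=(v-K[1,2])/K[1,1]*d
    P=np.stack([x,-y,-d],-1)@T[:3,:3].T+T[:3,3]
    P[d==0]=np.nan
    return P
E
python3 - <<'E'
from h import *
s=bot.observe();print({k:np.round(v,3).tolist() for k,v in s.items()})
for n in ('side','top'):
    p=bot.snapshot(n);save(p,n+'0');print(n,p['K'].tolist(),np.round(p['cam_to_world'],3).tolist(),p.keys())
    W=world(p);np.save(n+'0.npy',W)
    for t in ('jig','stage','handle','ply_rest'):
        for r in bot.cut_out(p,t):
            w=W[r['mask']];print(t,round(r['confidence'],2),np.round(r['uv']),r['mask'].sum(),np.round(np.nanmedian(w,0),3),np.round(np.nanpercentile(w,2,0),3),np.round(np.nanpercentile(w,98,0),3))
E
```

```text
pics
{'clock': 0.0, 'joint_positions': [70.84, 19.073, -3.706, 83.706, 1.238, 77.344, -5.07], 'joint_vel': [0.056, 0.019, -0.032, 0.017, -0.05, -0.049, 0.069], 'effort': [0.0, -62.325, 0.025, -38.991, -0.061, 0.039, 0.0], 'position': [0.192, -0.594, 0.222], 'ee_rot': [[0.952, 0.307, -0.001], [0.307, -0.952, 0.001], [-0.0, -0.001, -1.0]], 'wrist_force': [-0.849, 0.998, 0.692], 'ft_torque': [0.068, -0.032, -0.019], 'width': 0.087}
side [[462.31090670127816, 0.0, 316.7335782151167], [0.0, 462.31090670127816, 198.27255246885562], [0.0, 0.0, 1.0]] [[0.998, 0.001, -0.063, 0.411], [-0.057, 0.427, -0.902, -0.43], [0.026, 0.904, 0.426, 0.471], [0.0, 0.0, 0.0, 1.0]] dict_keys(['color', 'depth', 'K', 'cam_to_world', 'shot'])
stage 0.69 [316. 223.] 894 [0.465 0.355 0.042] [0.432 0.345 0.02 ] [0.512 0.403 0.05 ]
handle 0.9 [276. 196.] 815 [0.389 0.485 0.05 ] [ 0.37   0.479 -0.002] [0.407 0.512 0.098]
handle 0.85 [341. 191.] 368 [0.53  0.477 0.057] [0.52  0.471 0.005] [0.541 0.492 0.098]
handle 0.66 [332. 195.] 945 [0.487 0.36  0.104] [0.47  0.355 0.054] [0.505 0.374 0.149]
ply_rest 0.77 [348. 286
[... 271 characters left out ...]
0.952], [0.0, 0.0, 0.0, 1.0]] dict_keys(['color', 'depth', 'K', 'cam_to_world', 'shot'])
jig 0.91 [305. 157.] 6282 [0.54  0.366 0.051] [0.4   0.313 0.011] [0.632 0.426 0.104]
jig 0.55 [300. 199.] 776 [0.455 0.376 0.051] [0.431 0.349 0.03 ] [0.506 0.407 0.055]
stage 0.59 [299. 198.] 801 [0.456 0.376 0.051] [0.431 0.348 0.027] [0.506 0.407 0.055]
handle 0.96 [298. 179.] 511 [0.483 0.373 0.149] [0.469 0.357 0.063] [0.504 0.392 0.153]
handle 0.8 [237. 165.] 562 [0.517 0.486 0.095] [0.503 0.473 0.002] [0.538 0.509 0.102]
handle 0.62 [238. 237.] 477 [0.388 0.492 0.097] [0.372 0.481 0.014] [0.406 0.514 0.103]
ply_rest 0.58 [407. 169.] 4992 [0.509 0.169 0.006] [0.437 0.103 0.003] [0.584 0.234 0.01 ]
```

View pics/side0.png

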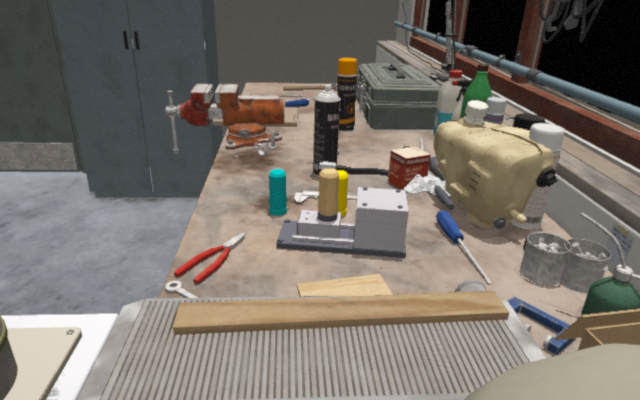

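View pics/top0.png

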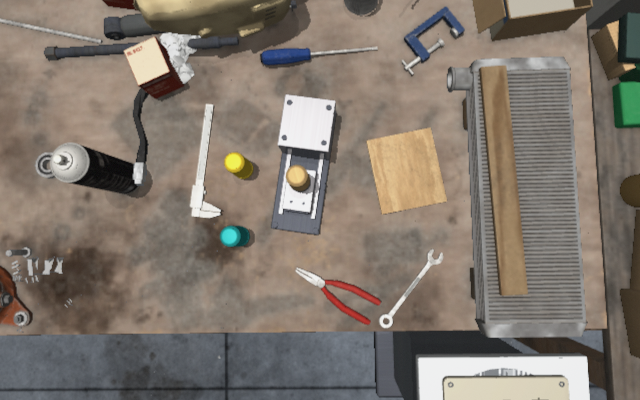

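Run:
```python
from h import *
for n in ('top','side'):
    W=np.load(n+'0.npy').reshape(-1,3)
    def rect(name,lo,hi,bx):
        m=(W[:,2]>lo)&(W[:,2]<hi)&(W[:,0]>bx[0])&(W[:,0]<bx[1])&(W[:,1]>bx[2])&(W[:,1]<bx[3])
        P=W[m][:,:2].astype(np.float32)
        if len(P)<5: print(name,len(P));return
        print(n,name,len(P),cv2.minAreaRect(P*1000),'medz',np.median(W[m][:,2]))
    rect('cover',.095,.108,(.45,.68,.29,.45))
    rect('plate',.010,.018,(.36,.66,.29,.45))
    rect('stage',.045,.056,(.40,.52,.33,.42))
    rect('handle',.14,.16,(.44,.53,.33,.42))
    rect('ply',.004,.009,(.40,.62,.07,.26))
    m=(W[:,2]>.07)&(W[:,2]<.16)&(W[:,0]>.44)&(W[:,0]<.52)&(W[:,1]>.33)&(W[:,1]<.42)
    P=W[m]
    for z in np.arange(.06,.16,.01):
        q=P[abs(P[:,2]-z)<.005]
        if len(q)>6: print(n,round(z,3),len(q),np.round(q.min(0),4),np.round(q.max(0),4))
```

```text
top cover 2671 ((552.93115234375, 365.23822021484375), (93.20269012451172, 169.10565185546875), 80.79638671875) medz 0.10155273444718327
top plate 2132 ((516.0560913085938, 371.0731201171875), (96.05271911621094, 246.58108520507812), 80.73674774169922) medz 0.014357765969701286
top stage 765 ((472.00347900390625, 378.2662658691406), (54.12441635131836, 82.45005798339844), 80.70284271240234) medz 0.051182012929921195
top handle 386 ((487.75054931640625, 375.5724182128906), (36.10710525512695, 37.24577713012695), 87.5577392578125) medz 0.15011001352439418
top ply 4406 ((508.912109375, 165.13487243652344), (188.44041442871094, 216.8877716064453), 89.67676544189453) medz 0.006405371985413244
top 0.08 11 [0.468  0.3554 0.0788] [0.4945 0.3866 0.0849]
top 0.09 27 [0.4683 0.3567 0.0855] [0.4976 0.3919 0.095 ]
top 0.1 15 [0.4691 0.3564 0.0956] [0.4891 0.3855 0.1048]
top 0.11 8 [0.4699 0.3574 0.1059] [0.4926 0.3864 0.1143]
top 0.12 16 [0.4691 0.3572 0.1154] [0.4849 0.3834 0.1239]
top 0.13 14 [0.4698 0.3567 0.1256] [0.4891 0.3867 0.1347]
top 0.14 57 [0.4691 0.3575 0.1353] [0.5064 0.3936 0.145 ]
[... 595 characters left out ...]
09766) medz 0.14627895527050772
side ply 895 ((505.211669921875, 204.01788330078125), (150.6890869140625, 60.162025451660156), 7.811514377593994) medz 0.00464420482179112
side 0.07 42 [0.4702 0.3549 0.0703] [0.5073 0.3698 0.0747]
side 0.08 99 [0.4686 0.3536 0.0752] [0.507  0.3752 0.0849]
side 0.09 96 [0.4699 0.3551 0.0851] [0.5067 0.3737 0.0949]
side 0.1 101 [0.4698 0.3532 0.0951] [0.5063 0.3744 0.105 ]
side 0.11 88 [0.4712 0.3534 0.1053] [0.5056 0.3707 0.1149]
side 0.12 94 [0.4708 0.3538 0.1152] [0.5071 0.371  0.125 ]
side 0.13 97 [0.4705 0.3552 0.125 ] [0.5068 0.3715 0.1349]
side 0.14 115 [0.4702 0.3548 0.135 ] [0.5067 0.3781 0.1447]
side 0.15 101 [0.474 0.356 0.145] [0.5044 0.3914 0.1497]
```

Run:
```python
from h import *
A=np.concatenate([np.load(n+'0.npy').reshape(-1,3) for n in('top','side')]);A=A[np.isfinite(A[:,0])]
print('max height grid; rows y, cols x 0.1..0.9')
for y in np.arange(-.5,.7,.1):
    r=[]
    for x in np.arange(0,.9,.1):
        m=(A[:,0]>=x)&(A[:,0]<x+.1)&(A[:,1]>=y)&(A[:,1]<y+.1)
        r.append(round(float(A[m,2].max()),2) if m.sum() else None)
    print(round(y,1),r)
# ply via top color: find wood outline
p=bot.snapshot('top');W=world(p)
for r in bot.cut_out(p,'ply_rest'):
    m=r['mask']&(abs(W[...,2]-.006)<.005); P=W[m][:,:2].astype(np.float32)*1000
    print(r['confidence'],cv2.minAreaRect(P))
```

```text
max height grid; rows y, cols x 0.1..0.9
-0.5 [-0.58, None, None, None, None, None, None, None, None]
-0.4 [-0.85, None, None, None, 0.34, 0.36, -0.01, None, None]
-0.3 [-0.04, -0.01, 0.02, 0.0, 0.33, 0.35, 0.02, 0.05, 0.04]
-0.2 [0.02, 0.02, 0.11, 0.11, 0.11, 0.11, 0.11, 0.1, 0.1]
-0.1 [0.06, 0.02, 0.12, 0.12, 0.12, 0.12, 0.11, 0.11, 0.1]
-0.0 [0.09, 0.02, 0.12, 0.12, 0.12, 0.12, 0.12, 0.11, 0.11]
0.1 [0.02, 0.02, 0.01, 0.01, 0.01, 0.01, 0.01, 0.02, 0.17]
0.2 [-0.84, 0.0, 0.02, 0.01, 0.01, 0.01, 0.01, 0.01, 0.07]
0.3 [-0.84, 0.0, 0.02, 0.02, 0.16, 0.15, 0.11, 0.12, 0.19]
0.4 [-0.84, 0.0, 0.01, 0.1, 0.1, 0.11, 0.1, 0.19, 0.2]
0.5 [-0.84, 0.0, 0.01, 0.1, 0.1, 0.1, 0.01, 0.19, 0.23]
0.6 [-0.84, 0.0, 0.01, 0.01, 0.05, 0.16, 0.09, 0.18, 0.18]
0.75 ((510.51556396484375, 168.46713256835938), (154.60348510742188, 132.8085479736328), 10.21192455291748)
0.2 ((0.0, 0.0), (0.0, 0.0), 0.0)
```

Run:
```python
from h import *
A=np.concatenate([np.load(n+'0.npy').reshape(-1,3) for n in('top','side')]);A=A[np.isfinite(A[:,0])]
print('max height 5cm grid')
xs=np.arange(.1,.9,.05);print([round(x,2) for x in xs])
for y in np.arange(-.7,.1,.05):
    r=[]
    for x in xs:
        m=(A[:,0]>=x)&(A[:,0]<x+.05)&(A[:,1]>=y)&(A[:,1]<y+.05)
        r.append(round(float(A[m,2].max()),2) if m.sum() else None)
    print(round(y,2),r)
s=bot.observe();print(s['clock'])
```

```text
max height 5cm grid
[np.float64(0.1), np.float64(0.15), np.float64(0.2), np.float64(0.25), np.float64(0.3), np.float64(0.35), np.float64(0.4), np.float64(0.45), np.float64(0.5), np.float64(0.55), np.float64(0.6), np.float64(0.65), np.float64(0.7), np.float64(0.75), np.float64(0.8), np.float64(0.85)]
-0.7 [None, None, None, None, None, None, None, None, None, None, None, None, None, None, None, None]
-0.65 [None, None, None, None, None, None, None, None, None, None, None, None, None, None, None, None]
-0.6 [None, None, None, None, None, None, None, None, None, None, None, None, None, None, None, None]
-0.55 [None, None, None, None, None, None, None, None, None, None, None, None, None, None, None, None]
-0.5 [None, None, None, None, None, None, None, None, None, None, None, None, None, None, None, None]
-0.45 [None, None, None, None, None, None, None, None, None, None, None, None, None, None, None, None]
-0.4 [None, None, None, None, None, None, None, None, None, None, None, None, None, None, None, None]
-0.35 [None, None, None, None, None, None, -0.04, 0.34, 0.36, -0.02, -0.01, -0.01, None, None, None, None]
-0.3 [-0.02, -0.01, 0.01, 0.02, -0.02, -0.03, 0.01, 0.33, 0.35, -0.01, -0.01, 0.02, 0.05, 0.04, 0.04, None]
-0.25 [-0.05, -0.04, 0.0, 0.0, 0.0, 0.0, 0.0, 0.0, 0.0, 0.0, 0.0, 0.0, 0.05, 0.03, -0.0, None]
-0.2 [0.0, 0.0, 0.01, 0.01, 0.0, 0.01, 0.0, 0.0, 0.01, 0.0, 0.01, 0.01, 0.01, 0.1, 0.1, None]
-0.15 [0.02, -0.02, 0.11, 0.11, 0.11, 0.11, 0.11, 0.11, 0.11, 0.11, 0.11, 0.11, 0.0, 0.1, 0.06, None]
-0.1 [0.02, None, 0.11, 0.11, 0.11, 0.11, 0.11, 0.11, 0.11, 0.11, 0.11, 0.11, 0.0, 0.1, 0.06, None]
-0.05 [0.02, -0.0, 0.11, 0.12, 0.12, 0.12, 0.12, 0.12, 0.12, 0.11, 0.11, 0.11, 0.0, 0.11, 0.1, 0.08]
0.0 [0.02, -0.0, 0.11, 0.12, 0.12, 0.12, 0.12, 0.12, 0.12, 0.12, 0.12, 0.12, 0.0, 0.11, 0.11, 0.11]
0.05 [0.02, -0.0, 0.11, 0.11, 0.11, 0.11, 0.11, 0.11, 0.11, 0.11, 0.11, 0.11, 0.01, 0.02, 0.02, 0.07]
0.6
```

Emit:
carry_out(rows=[{"dz": 0.045,"dy": 0.02,"fingers": -1},{"dz": 0.045,"dy": 0.02},{"dz": 0.045,"dy": 0.02},{"dz": 0.045,"dy": 0.02},{"dz": 0.045,"dy": 0.02,"turn": 0.14},{"dx": 0.018,"dy": 0.033,"turn": 0.14},{"dx": 0.018,"dy": 0.033,"turn": 0.14},{"dx": 0.018,"dy": 0.033,"turn": 0.14},{"dx": 0.018,"dy": 0.033,"turn": 0.14},{"dx": 0.018,"dy": 0.033,"turn": 0.14}])

```text
invalid input
```

Emit:
carry_out(rows=[{"fingers": -1,"dx": 0,"dy": 0.02,"dz": 0.045,"turn": 0},{"fingers": -1,"dx": 0,"dy": 0.02,"dz": 0.045,"turn": 0},{"fingers": -1,"dx": 0,"dy": 0.02,"dz": 0.045,"turn": 0},{"fingers": -1,"dx": 0,"dy": 0.02,"dz": 0.045,"turn": 0},{"fingers": -1,"dx": 0,"dy": 0.02,"dz": 0.045,"turn": 0.14},{"fingers": -1,"dx": 0.018,"dy": 0.033,"dz": 0,"turn": 0.14},{"fingers": -1,"dx": 0.018,"dy": 0.033,"dz": 0,"turn": 0.14},{"fingers": -1,"dx": 0.018,"dy": 0.033,"dz": 0,"turn": 0.14},{"fingers": -1,"dx": 0.018,"dy": 0.033,"dz": 0,"turn": 0.14},{"fingers": -1,"dx": 0.018,"dy": 0.033,"dz": 0,"turn": 0.14}])

```text
clock: 1.6
position: [0.2822, -0.3284, 0.4478]
ee_rot: [[0.402, 0.916, 0.0], [0.916, -0.402, -0.001], [-0.001, 0.001, -1.0]]
wrist_force: [0.1, -0.5, 0.4]
width: 0.0871
```

Emit:
carry_out(rows=[{"fingers": -1,"dx": 0.02,"dy": 0.045,"dz": 0,"turn": 0.14},{"fingers": -1,"dx": 0.02,"dy": 0.045,"dz": 0,"turn": 0.14},{"fingers": -1,"dx": 0.02,"dy": 0.045,"dz": 0,"turn": 0.14},{"fingers": -1,"dx": 0.02,"dy": 0.045,"dz": 0,"turn": 0.14},{"fingers": -1,"dx": 0.01,"dy": 0.045,"dz": -0.015,"turn": 0.14},{"fingers": -1,"dx": 0.01,"dy": 0.045,"dz": -0.02,"turn": 0.14},{"fingers": -1,"dx": 0.01,"dy": 0.045,"dz": -0.02,"turn": 0.14},{"fingers": -1,"dx": 0.01,"dy": 0.045,"dz": -0.02,"turn": 0.14},{"fingers": -1,"dx": 0.01,"dy": 0.045,"dz": -0.02,"turn": 0.14},{"fingers": -1,"dx": 0.01,"dy": 0.045,"dz": -0.02,"turn": 0.14},{"fingers": -1,"dx": 0.01,"dy": 0.045,"dz": -0.02,"turn": 0.14},{"fingers": -1,"dx": 0.01,"dy": 0.045,"dz": -0.02,"turn": 0.14}])

```text
clock: 2.8
position: [0.4415, 0.2104, 0.2931]
ee_rot: [[-0.954, 0.3, 0.002], [0.3, 0.954, -0.0], [-0.002, 0.001, -1.0]]
wrist_force: [1.5, -1.9, -0.4]
width: 0.0872
```

Emit:
carry_out(rows=[{"fingers": -1,"dx": 0.0094,"dy": 0.0328,"dz": -0.015,"turn": 0.072},{"fingers": -1,"dx": 0.0094,"dy": 0.0328,"dz": -0.015,"turn": 0.072},{"fingers": -1,"dx": 0.0094,"dy": 0.0328,"dz": -0.015,"turn": 0},{"fingers": -1,"dx": 0.0094,"dy": 0.0328,"dz": -0.015,"turn": 0},{"fingers": -1,"dx": 0.0094,"dy": 0.0328,"dz": -0.015,"turn": 0},{"fingers": -1,"dx": 0,"dy": 0,"dz": 0,"turn": 0}])

```text
clock: 3.4
position: [0.4866, 0.3761, 0.2152]
ee_rot: [[-0.987, 0.16, -0.005], [0.16, 0.987, 0.001], [0.005, -0.0, -1.0]]
wrist_force: [-1.0, -0.9, -1.0]
width: 0.0871
```

Run:
```python
from h import *
s=bot.observe();print(s['position'],s['joint_positions'],s['ee_rot'][0])
p=bot.snapshot('side');save(p,'side1')
```

```text
[0.48659059 0.376063   0.21520514] [ -0.58278095  28.0730835  -56.46387646  83.51141323  23.15556979
  80.99035765  23.20681489] [-0.98702713  0.16048247 -0.00477724]
```

View pics/side1.png

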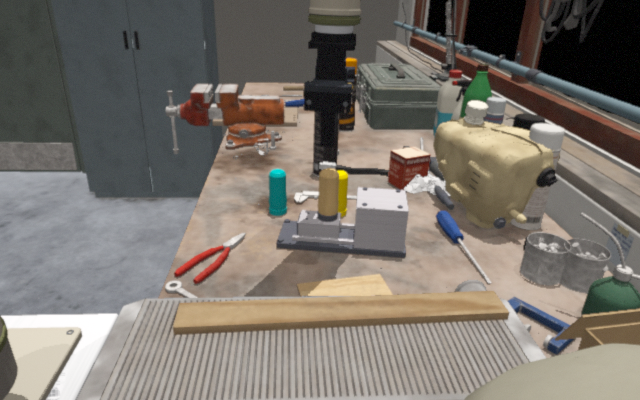

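Emit:
carry_out(rows=[{"fingers": -1,"dx": 0.001,"dy": -0.001,"dz": -0.022,"turn": 0},{"fingers": -1,"dx": 0.0008,"dy": -0.0006,"dz": -0.022,"turn": 0},{"fingers": -1,"dx": 0,"dy": 0,"dz": -0.022,"turn": 0},{"fingers": -1,"dx": 0,"dy": 0,"dz": -0.022,"turn": 0},{"fingers": -1,"dx": 0,"dy": 0,"dz": -0.022,"turn": 0},{"fingers": -1,"dx": 0,"dy": 0,"dz": 0,"turn": 0},{"fingers": -1,"dx": 0,"dy": 0,"dz": 0,"turn": 0}])

```text
clock: 4.15
position: [0.4908, 0.3703, 0.1094]
ee_rot: [[-0.986, 0.166, 0.001], [0.166, 0.986, 0.0], [-0.001, 0.0, -1.0]]
wrist_force: [-0.2, -0.4, -0.2]
width: 0.0867
```

Run:
```python
from h import *
for n in('side','top'):
    p=bot.snapshot(n);save(p,n+'2')
a=cv2.imread('pics/side2.png')[130:280,250:430];b=cv2.imread('pics/top2.png')[80:260,220:400]
cv2.imwrite('pics/c2.png',np.hstack([cv2.resize(a,(400,400)),cv2.resize(b,(400,400))]))
```

```text
(no output)
```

View pics/c2.png

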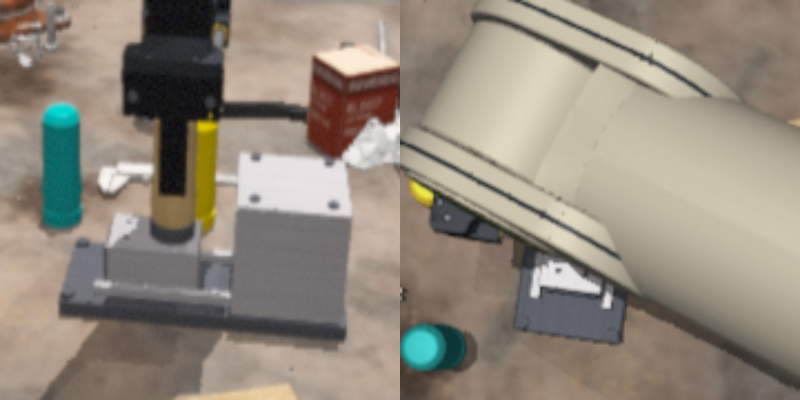

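Emit:
carry_out(rows=[{"fingers": -1,"dx": -0.001,"dy": 0.002,"dz": -0.003,"turn": 0},{"fingers": -1,"dx": 0,"dy": 0,"dz": 0,"turn": 0},{"fingers": -1,"dx": 0,"dy": 0,"dz": 0,"turn": 0},{"fingers": -1,"dx": 0,"dy": 0,"dz": 0,"turn": 0}])

```text
clock: 4.65
position: [0.4892, 0.373, 0.1054]
ee_rot: [[-0.986, 0.165, 0.0], [0.165, 0.986, 0.0], [-0.0, 0.0, -1.0]]
wrist_force: [-0.0, 0.2, 0.0]
width: 0.0871
```

Emit:
carry_out(rows=[{"fingers": -1,"dx": -0.0007,"dy": 0.0013,"dz": 0,"turn": 0},{"fingers": 1,"dx": 0,"dy": 0,"dz": 0,"turn": 0},{"fingers": 1,"dx": 0,"dy": 0,"dz": 0,"turn": 0},{"fingers": 1,"dx": 0,"dy": 0,"dz": 0,"turn": 0},{"fingers": 1,"dx": 0,"dy": 0,"dz": 0,"turn": 0},{"fingers": 1,"dx": 0,"dy": 0,"dz": 0,"turn": 0},{"fingers": 1,"dx": 0,"dy": 0,"dz": 0,"turn": 0}])

```text
clock: 5.35
position: [0.4885, 0.3742, 0.1053]
ee_rot: [[-0.986, 0.165, -0.0], [0.165, 0.986, 0.0], [0.0, 0.0, -1.0]]
wrist_force: [-1.1, 0.3, -0.8]
width: 0.047
```

Run:
```python
from h import *
s=bot.observe();print({k:np.round(v,4).tolist() for k,v in s.items()})
```

```text
{'clock': 5.35, 'joint_positions': [-1.9013, 33.1158, -53.4835, 91.0058, 27.8247, 70.1336, 19.9096], 'joint_vel': [0.0631, 0.0104, -0.0203, -0.0484, 0.0744, -0.0251, -0.0114], 'effort': [-0.0024, -60.1712, -16.6726, -33.2233, -0.0406, 0.0627, 0.0001], 'position': [0.4885, 0.3742, 0.1053], 'ee_rot': [[-0.9863, 0.165, -0.0], [0.165, 0.9863, 0.0001], [0.0001, 0.0001, -1.0]], 'wrist_force': [-1.0759, 0.3348, -0.8339], 'ft_torque': [0.0666, -0.1665, 0.0112], 'width': 0.047}
```

Emit:
carry_out(rows=[{"fingers": 1,"dx": 0,"dy": 0,"dz": 0,"turn": 0},{"fingers": 1,"dx": 0,"dy": 0,"dz": 0,"turn": 0},{"fingers": 1,"dx": 0,"dy": 0,"dz": 0,"turn": 0},{"fingers": 1,"dx": 0,"dy": 0,"dz": 0,"turn": 0},{"fingers": 1,"dx": 0,"dy": 0,"dz": 0.0005,"turn": 0.1},{"fingers": 1,"dx": 0,"dy": 0,"dz": 0.0005,"turn": 0.12},{"fingers": 1,"dx": 0,"dy": 0,"dz": 0.0005,"turn": 0.12},{"fingers": 1,"dx": 0,"dy": 0,"dz": 0.0005,"turn": 0.12}])

```text
clock: 6.15
position: [0.4883, 0.3741, 0.1068]
ee_rot: [[-0.956, -0.295, -0.001], [-0.295, 0.956, -0.0], [0.001, -0.0, -1.0]]
wrist_force: [0.0, 2.7, -3.1]
width: 0.0373
```

Run:
```python
from h import *
s=bot.observe();print({k:np.round(v,4).tolist() for k,v in s.items()})
```

```text
{'clock': 6.15, 'joint_positions': [1.1294, 35.3967, -58.5361, 90.7887, 31.3242, 71.7574, 44.3504], 'joint_vel': [7.6232, 6.25, -12.9968, -0.4727, 9.2656, 4.585, 62.5507], 'effort': [-0.2134, -62.3292, -17.9566, -32.7849, -0.0918, 0.8668, -2.1049], 'position': [0.4883, 0.3741, 0.1068], 'ee_rot': [[-0.9556, -0.2946, -0.0007], [-0.2946, 0.9556, -0.0002], [0.0007, -0.0, -1.0]], 'wrist_force': [0.049, 2.7464, -3.0534], 'ft_torque': [0.8787, -0.2327, -0.144], 'width': 0.0373}
```

Emit:
carry_out(rows=[{"fingers": 1,"dx": 0,"dy": 0,"dz": 0.0003,"turn": -0.1},{"fingers": 1,"dx": 0,"dy": 0,"dz": 0.0006,"turn": -0.14},{"fingers": 1,"dx": 0,"dy": 0,"dz": 0.0006,"turn": -0.14},{"fingers": 1,"dx": 0,"dy": 0,"dz": 0.0006,"turn": -0.14},{"fingers": 1,"dx": 0,"dy": 0,"dz": 0.0006,"turn": -0.14},{"fingers": 1,"dx": 0,"dy": 0,"dz": 0.0006,"turn": -0.14},{"fingers": 1,"dx": 0,"dy": 0,"dz": 0.0006,"turn": -0.14},{"fingers": 1,"dx": 0,"dy": 0,"dz": 0.0006,"turn": -0.1}])

```text
clock: 6.95
position: [0.4878, 0.3742, 0.111]
ee_rot: [[-0.731, 0.682, -0.001], [0.682, 0.731, -0.0], [0.001, -0.001, -1.0]]
wrist_force: [0.4, 3.6, -5.4]
width: 0.0376
```

Run:
```python
from h import *
s=bot.observe();print({k:np.round(v,4).tolist() for k,v in s.items()})
p=bot.snapshot('side');save(p,'s3');W=world(p)
a=cv2.imread('pics/s3.png')[130:280,250:430];cv2.imwrite('pics/c3.png',cv2.resize(a,None,fx=4,fy=4))
m=(W[...,0]>.46)&(W[...,0]<.66)&(W[...,1]>.29)&(W[...,1]<.45)
for lo,hi,n in((.095,.108,'cover'),(.01,.018,'plate')):
    q=W[m&(W[...,2]>lo)&(W[...,2]<hi)];print(n,np.median(q,0))
```

```text
{'clock': 6.95, 'joint_positions': [-5.8846, 30.2503, -47.3287, 90.9273, 23.294, 69.239, -10.7351], 'joint_vel': [-6.8129, -4.0614, 10.2549, 0.0566, -6.733, -1.4206, -50.4642], 'effort': [2.7184, -62.8889, -13.6419, -35.4363, 0.6658, 1.1955, 1.1423], 'position': [0.4878, 0.3742, 0.111], 'ee_rot': [[-0.7312, 0.6821, -0.0012], [0.6821, 0.7312, -0.0004], [0.0006, -0.0011, -1.0]], 'wrist_force': [0.386, 3.612, -5.4454], 'ft_torque': [1.0285, -0.1733, 0.1859], 'width': 0.0376}
cover [0.58343548 0.35372043 0.0990106 ]
plate [0.52920071 0.33167734 0.01235132]
```

View pics/c3.png

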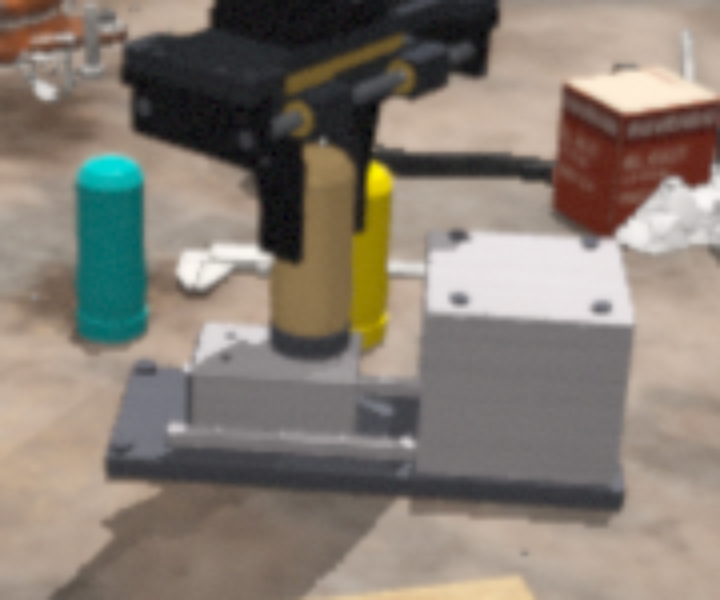

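Emit:
carry_out(rows=[{"fingers": 1,"dx": 0,"dy": 0,"dz": 0.0003,"turn": 0.1},{"fingers": 1,"dx": 0,"dy": 0,"dz": 0.0006,"turn": 0.14},{"fingers": 1,"dx": 0,"dy": 0,"dz": 0.0006,"turn": 0.14},{"fingers": 1,"dx": 0,"dy": 0,"dz": 0.0006,"turn": 0.14},{"fingers": 1,"dx": 0,"dy": 0,"dz": 0.0006,"turn": 0.14},{"fingers": 1,"dx": 0,"dy": 0,"dz": 0.0006,"turn": 0.14},{"fingers": 1,"dx": 0,"dy": 0,"dz": 0.0006,"turn": 0.14},{"fingers": 1,"dx": 0,"dy": 0,"dz": 0.0006,"turn": 0.1}])

```text
clock: 7.8
position: [0.4883, 0.3736, 0.1155]
ee_rot: [[-0.955, -0.297, -0.001], [-0.297, 0.955, -0.001], [0.001, -0.001, -1.0]]
wrist_force: [2.1, 0.7, -4.5]
width: 0.0373
```

```bash
cat >> h.py <<'E'
def look(n,box=(130,280,250,430)):
    s=bot.observe();print({k:np.round(s[k],4).tolist() for k in('clock','position','joint_positions','wrist_force','ft_torque','width')},np.degrees(np.arctan2(s['ee_rot'][1][0],s['ee_rot'][0][0])))
    p=bot.snapshot('side');save(p,n);W=world(p)
    a=cv2.imread('pics/'+n+'.png')[box[0]:box[1],box[2]:box[3]];cv2.imwrite('pics/'+n+'c.png',cv2.resize(a,None,fx=4,fy=4))
    m=(W[...,0]>.46)&(W[...,0]<.66)&(W[...,1]>.29)&(W[...,1]<.45)
    q=W[m&(W[...,2]>.09)&(W[...,2]<.115)&(W[...,0]>.53)];print('cover',len(q),np.median(q,0))
    return p,W
E
python3 -c "
from h import *
look('s4')"
```

```text
{'clock': 7.8, 'position': [0.4883, 0.3736, 0.1155], 'joint_positions': [1.2931, 34.8602, -58.7649, 90.3141, 30.797, 72.5684, 44.8667], 'wrist_force': [2.1329, 0.7473, -4.5453], 'ft_torque': [0.5307, -0.2973, -0.2094], 'width': 0.0373} -162.72370120007153
cover 1239 [0.58760817 0.34496095 0.09887901]
```

View pics/s4c.png

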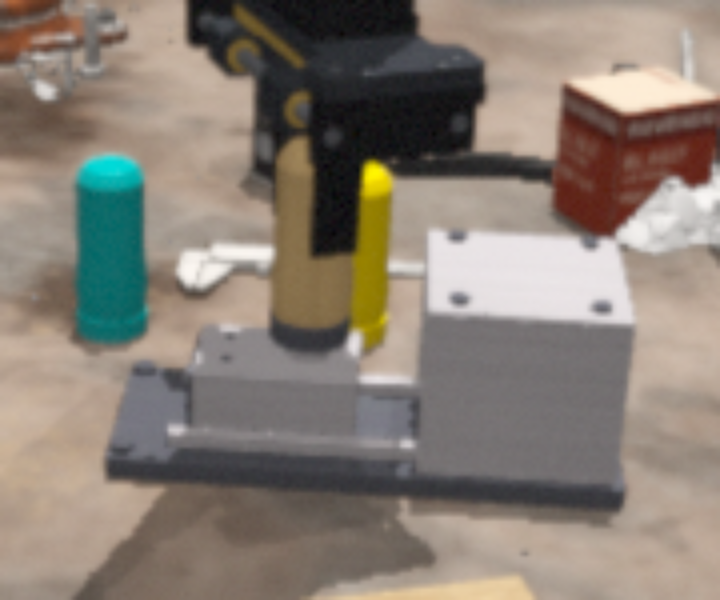

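Emit:
carry_out(rows=[{"fingers": 1,"dx": 0,"dy": 0,"dz": 0.0003,"turn": -0.1},{"fingers": 1,"dx": 0,"dy": 0,"dz": 0.0006,"turn": -0.14},{"fingers": 1,"dx": 0,"dy": 0,"dz": 0.0006,"turn": -0.14},{"fingers": 1,"dx": 0,"dy": 0,"dz": 0.0006,"turn": -0.14},{"fingers": 1,"dx": 0,"dy": 0,"dz": 0.0006,"turn": -0.14},{"fingers": 1,"dx": 0,"dy": 0,"dz": 0.0006,"turn": -0.14},{"fingers": 1,"dx": 0,"dy": 0,"dz": 0.0006,"turn": -0.14},{"fingers": 1,"dx": 0,"dy": 0,"dz": 0.0006,"turn": -0.1},{"fingers": 1,"dx": 0,"dy": 0,"dz": 0.0003,"turn": 0.1},{"fingers": 1,"dx": 0,"dy": 0,"dz": 0.0006,"turn": 0.14},{"fingers": 1,"dx": 0,"dy": 0,"dz": 0.0006,"turn": 0.14},{"fingers": 1,"dx": 0,"dy": 0,"dz": 0.0006,"turn": 0.14}])

```text
clock: 9.05
position: [0.4883, 0.3737, 0.1223]
ee_rot: [[-0.976, 0.219, -0.001], [0.219, 0.976, -0.001], [0.001, -0.001, -1.0]]
wrist_force: [-0.1, 1.3, -4.2]
width: 0.0377
```

Emit:
carry_out(rows=[{"fingers": 1,"dx": 0,"dy": 0,"dz": 0.0006,"turn": 0.14},{"fingers": 1,"dx": 0,"dy": 0,"dz": 0.0006,"turn": 0.14},{"fingers": 1,"dx": 0,"dy": 0,"dz": 0.0006,"turn": 0.14},{"fingers": 1,"dx": 0,"dy": 0,"dz": 0.0006,"turn": 0.1},{"fingers": 1,"dx": 0,"dy": 0,"dz": 0.0003,"turn": -0.1},{"fingers": 1,"dx": 0,"dy": 0,"dz": 0.0006,"turn": -0.14},{"fingers": 1,"dx": 0,"dy": 0,"dz": 0.0006,"turn": -0.14},{"fingers": 1,"dx": 0,"dy": 0,"dz": 0.0006,"turn": -0.14},{"fingers": 1,"dx": 0,"dy": 0,"dz": 0.0006,"turn": -0.14},{"fingers": 1,"dx": 0,"dy": 0,"dz": 0.0006,"turn": -0.14},{"fingers": 1,"dx": 0,"dy": 0,"dz": 0.0006,"turn": -0.14},{"fingers": 1,"dx": 0,"dy": 0,"dz": 0.0006,"turn": -0.1}])

```text
clock: 10.25
position: [0.4879, 0.3738, 0.129]
ee_rot: [[-0.731, 0.683, -0.001], [0.683, 0.731, -0.001], [0.0, -0.002, -1.0]]
wrist_force: [-0.9, 1.2, -4.5]
width: 0.0375
```

```bash
python3 -c "
from h import *
look('s5')"
```

```text
{'clock': 10.25, 'position': [0.4879, 0.3738, 0.129], 'joint_positions': [-5.6091, 29.221, -47.7067, 89.9097, 22.4415, 70.9986, -10.1693], 'wrist_force': [-0.865, 1.2307, -4.4948], 'ft_torque': [0.3695, 0.0244, 0.1293], 'width': 0.0375} 136.94745069215492
cover 1242 [0.58751319 0.34510245 0.09884067]
```

View pics/s5c.png

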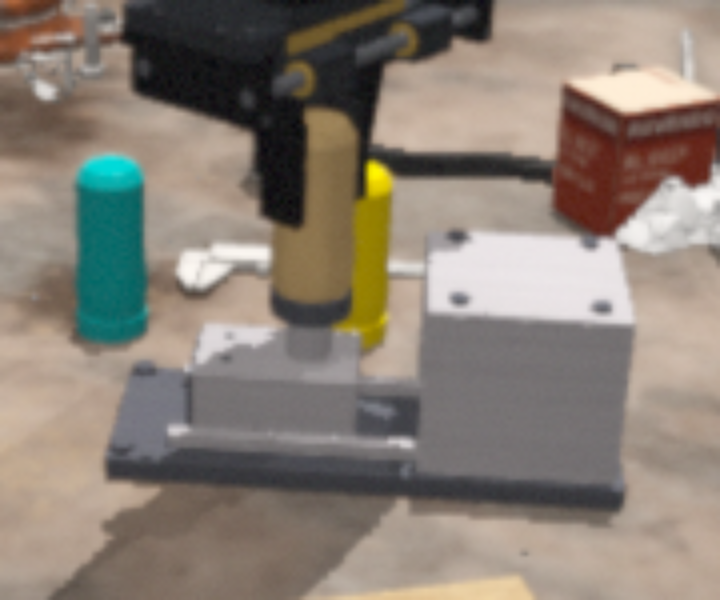

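Emit:
carry_out(rows=[{"fingers": 1,"dx": 0,"dy": 0,"dz": 0.0003,"turn": 0.1},{"fingers": 1,"dx": 0,"dy": 0,"dz": 0.0006,"turn": 0.14},{"fingers": 1,"dx": 0,"dy": 0,"dz": 0.0006,"turn": 0.14},{"fingers": 1,"dx": 0,"dy": 0,"dz": 0.0006,"turn": 0.14},{"fingers": 1,"dx": 0,"dy": 0,"dz": 0.0006,"turn": 0.14},{"fingers": 1,"dx": 0,"dy": 0,"dz": 0.0006,"turn": 0.14},{"fingers": 1,"dx": 0,"dy": 0,"dz": 0.0006,"turn": 0.14},{"fingers": 1,"dx": 0,"dy": 0,"dz": 0.0006,"turn": 0.1},{"fingers": 1,"dx": 0,"dy": 0,"dz": 0.0004,"turn": -0.1},{"fingers": 1,"dx": 0,"dy": 0,"dz": 0.0006,"turn": -0.14},{"fingers": 1,"dx": 0,"dy": 0,"dz": 0.0008,"turn": -0.14},{"fingers": 1,"dx": 0,"dy": 0,"dz": 0.0008,"turn": -0.1}])

```text
clock: 11.5
position: [0.4886, 0.3735, 0.1367]
ee_rot: [[-0.982, 0.189, -0.0], [0.189, 0.982, -0.001], [-0.0, -0.001, -1.0]]
wrist_force: [0.9, -0.5, -1.5]
width: 0.0379
```

Emit:
carry_out(rows=[{"fingers": 1,"dx": 0,"dy": 0,"dz": 0.001,"turn": 0},{"fingers": 1,"dx": 0,"dy": 0,"dz": 0.001,"turn": 0},{"fingers": 1,"dx": 0,"dy": 0,"dz": 0.002,"turn": 0},{"fingers": 1,"dx": 0,"dy": 0,"dz": 0.003,"turn": 0},{"fingers": 1,"dx": 0,"dy": 0,"dz": 0.003,"turn": 0},{"fingers": 1,"dx": 0,"dy": 0,"dz": 0.004,"turn": 0},{"fingers": 1,"dx": 0,"dy": 0,"dz": 0.01,"turn": 0},{"fingers": 1,"dx": 0,"dy": 0,"dz": 0.01,"turn": 0}])

```text
clock: 12.3
position: [0.4885, 0.3743, 0.1718]
ee_rot: [[-0.983, 0.184, 0.0], [0.184, 0.983, 0.0], [0.0, 0.0, -1.0]]
wrist_force: [0.1, 0.6, -0.2]
width: 0.0376
```

```bash
python3 -c "
from h import *
look('s6')"
```

```text
{'clock': 12.3, 'position': [0.4885, 0.3743, 0.1718], 'joint_positions': [-1.1087, 29.4619, -54.8787, 86.9359, 24.4508, 76.3386, 21.0671], 'wrist_force': [0.1075, 0.5967, -0.2345], 'ft_torque': [0.0872, -0.1384, -0.0039], 'width': 0.0376} 169.36889664376253
cover 1238 [0.58710472 0.34545007 0.0988375 ]
```

View pics/s6c.png

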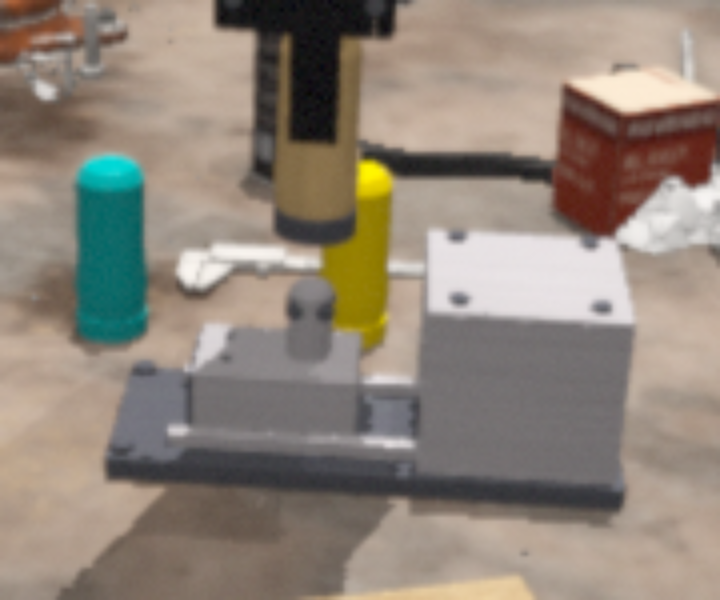

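Emit:
carry_out(rows=[{"fingers": 1,"dx": -0.015,"dy": 0.0024,"dz": 0,"turn": 0.024},{"fingers": 1,"dx": -0.02,"dy": 0.0032,"dz": 0,"turn": 0},{"fingers": 1,"dx": -0.02,"dy": 0.0032,"dz": 0,"turn": 0},{"fingers": 1,"dx": -0.02,"dy": 0.0032,"dz": 0,"turn": 0},{"fingers": 1,"dx": -0.0135,"dy": 0.0024,"dz": 0,"turn": 0},{"fingers": 1,"dx": 0,"dy": 0,"dz": -0.015,"turn": 0},{"fingers": 1,"dx": 0,"dy": 0,"dz": -0.015,"turn": 0},{"fingers": 1,"dx": 0,"dy": 0,"dz": -0.015,"turn": 0},{"fingers": 1,"dx": 0,"dy": 0,"dz": -0.015,"turn": 0},{"fingers": 1,"dx": 0,"dy": 0,"dz": 0,"turn": 0},{"fingers": 1,"dx": 0,"dy": 0,"dz": 0,"turn": 0}])

```text
clock: 13.45
position: [0.4, 0.3886, 0.1104]
ee_rot: [[-0.987, 0.161, -0.001], [0.161, 0.987, -0.0], [0.001, -0.0, -1.0]]
wrist_force: [0.2, 0.4, -1.2]
width: 0.0371
```

Run:
```python
from h import *
p,W=look('s7')
m=(W[...,0]>.36)&(W[...,0]<.44)&(W[...,1]>.355)&(W[...,1]<.42)&(W[...,2]>.045)&(W[...,2]<.11)
v,u=np.nonzero(m);Q=W[m]
print(len(Q),u.min(),u.max(),v.min(),v.max())
for r in range(v.max()-6,v.max()+1): 
    q=Q[v==r]; print(r,len(q),np.round(q.min(0),4),np.round(q.max(0),4))
for z in np.arange(.055,.105,.01):
    q=Q[abs(Q[:,2]-z)<.005];print(round(z,3),len(q),np.round(q.min(0),4),np.round(q.max(0),4))
```

```text
{'clock': 13.45, 'position': [0.4, 0.3886, 0.1104], 'joint_positions': [-2.5241, 26.3505, -57.0071, 99.4838, 23.739, 67.3207, 14.4888], 'wrist_force': [0.1918, 0.4106, -1.1944], 'ft_torque': [0.0993, -0.177, 0.0285], 'width': 0.0371} 170.72854676458425
cover 1239 [0.5872468  0.34523733 0.09883346]
537 271 302 188 224
218 4 [0.434  0.3723 0.0478] [0.4398 0.3752 0.0493]
219 5 [0.432  0.3671 0.0459] [0.4397 0.3747 0.0499]
220 5 [0.432  0.362  0.0454] [0.4396 0.3714 0.0504]
221 6 [0.4299 0.3582 0.0454] [0.4395 0.3672 0.0502]
222 4 [0.4316 0.3568 0.0475] [0.4393 0.3591 0.0487]
223 4 [0.4298 0.3557 0.0451] [0.4374 0.3597 0.0472]
224 1 [0.4336 0.3551 0.0453] [0.4336 0.3551 0.0453]
0.055 51 [0.3811 0.3582 0.0502] [0.4398 0.3829 0.0599]
0.065 95 [0.3812 0.3663 0.0601] [0.4183 0.3849 0.0699]
0.075 86 [0.3813 0.3653 0.07  ] [0.4183 0.3838 0.0799]
0.085 95 [0.3795 0.3646 0.08  ] [0.4182 0.3843 0.0897]
0.095 100 [0.3816 0.3645 0.09  ] [0.4182 0.383  0.0998]
```

View pics/s7c.png

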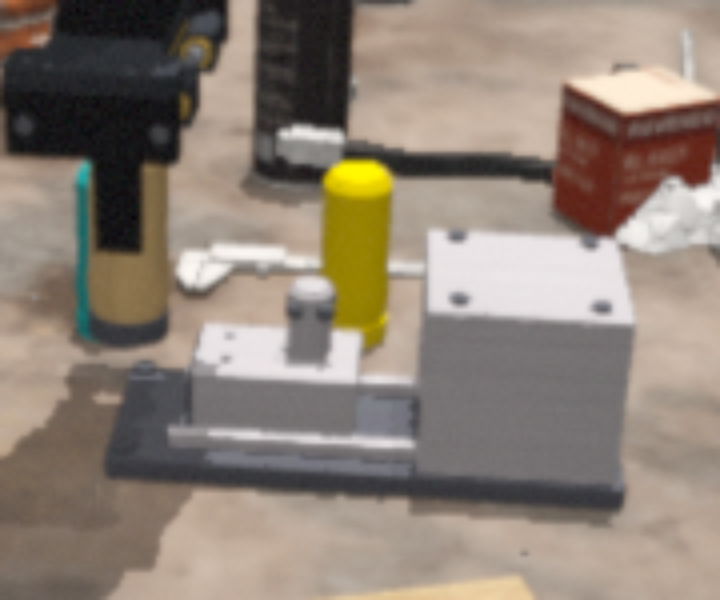

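Emit:
carry_out(rows=[{"fingers": 1,"dx": 0,"dy": 0,"dz": -0.012,"turn": 0},{"fingers": 1,"dx": 0,"dy": 0,"dz": -0.012,"turn": 0},{"fingers": 1,"dx": 0,"dy": 0,"dz": -0.008,"turn": 0},{"fingers": 1,"dx": 0,"dy": 0,"dz": -0.003,"turn": 0},{"fingers": 1,"dx": 0,"dy": 0,"dz": 0,"turn": 0},{"fingers": 1,"dx": 0,"dy": 0,"dz": 0,"turn": 0}])

```text
clock: 14.1
position: [0.4001, 0.3889, 0.0761]
ee_rot: [[-0.987, 0.161, 0.0], [0.161, 0.987, 0.0], [-0.0, 0.0, -1.0]]
wrist_force: [-1.1, 0.1, -1.0]
width: 0.0377
```

Run:
```python
from h import *
p,W=look('s8')
m=(W[...,0]>.375)&(W[...,0]<.424)&(W[...,1]>.34)&(W[...,1]<.41)&(W[...,2]>.002)&(W[...,2]<.06)
v,u=np.nonzero(m);Q=W[m]
for c in range(276,304,3):
    q=Q[u==c]; k=np.argsort(v[u==c]); print(c,[(int(v[u==c][i]),np.round(q[i],3).tolist()) for i in k[-5:]])
```

```text
{'clock': 14.1, 'position': [0.4001, 0.3889, 0.0761], 'joint_positions': [-3.8962, 28.6476, -55.4741, 101.2699, 26.0632, 63.998, 12.8414], 'wrist_force': [-1.126, 0.0904, -0.9684], 'ft_torque': [0.096, -0.154, 0.0222], 'width': 0.0377} 170.73566024243462
cover 1238 [0.58750508 0.34526151 0.09885961]
276 [(229, [0.389, 0.37, 0.026]), (230, [0.389, 0.371, 0.023]), (231, [0.389, 0.37, 0.022]), (242, [0.389, 0.346, 0.011]), (243, [0.389, 0.342, 0.011])]
279 [(238, [0.395, 0.361, 0.011]), (239, [0.395, 0.349, 0.016]), (240, [0.395, 0.344, 0.017]), (241, [0.395, 0.342, 0.016]), (243, [0.395, 0.34, 0.012])]
282 [(239, [0.401, 0.356, 0.012]), (240, [0.401, 0.347, 0.015]), (241, [0.401, 0.341, 0.016]), (242, [0.401, 0.344, 0.012]), (243, [0.401, 0.341, 0.012])]
285 [(238, [0.407, 0.358, 0.013]), (239, [0.407, 0.357, 0.011]), (240, [0.407, 0.351, 0.012]), (241, [0.407, 0.347, 0.013]), (242, [0.407, 0.343, 0.012])]
288 [(238, [0.412, 0.362, 0.011]), (239, [0.412, 0.357, 0.011]), (240, [0.412, 0.354, 0.01]), (241, [0.412, 0.347, 0.012]), (242, [0.412, 0.342, 0.013])]
291 [(238, [0.418, 0.358, 0.013]), (239, [0.418, 0.359, 0.01]), (240, [0.418, 0.35, 0.013]), (241, [0.418, 0.35, 0.011]), (242, [0.418, 0.343, 0.013])]
294 [(238, [0.424, 0.347, 0.019]), (239, [0.424, 0.346, 0.017]), (240, [0.424, 0.345, 0.016]), (241, [0.424, 0.346, 0.013]), (242, [0.424, 0.342, 0.013])]
297 []
300 []
303 []
```

View pics/s8c.png

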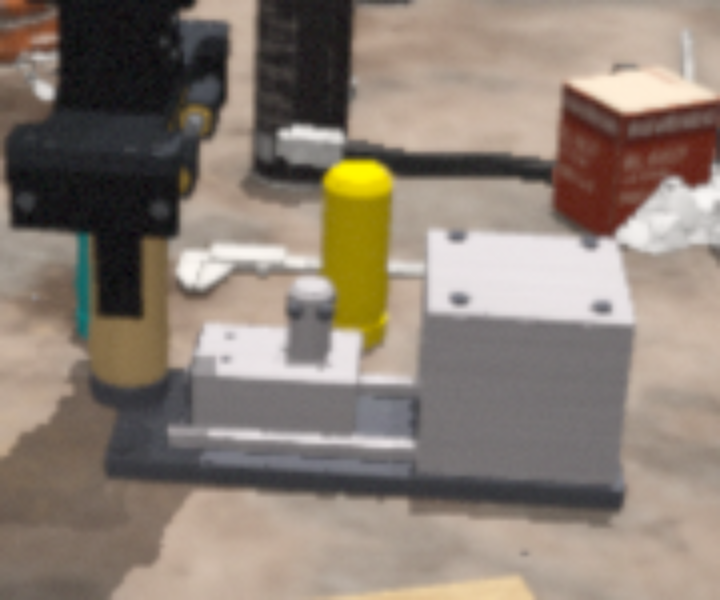

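Emit:
carry_out(rows=[{"fingers": 1,"dx": 0.0049,"dy": -0.0008,"dz": 0,"turn": 0},{"fingers": 1,"dx": 0.0049,"dy": -0.0008,"dz": 0,"turn": 0},{"fingers": 1,"dx": 0.003,"dy": -0.0005,"dz": 0,"turn": 0},{"fingers": 1,"dx": 0.003,"dy": -0.0005,"dz": 0,"turn": 0},{"fingers": 1,"dx": 0.003,"dy": -0.0005,"dz": 0,"turn": 0},{"fingers": 1,"dx": 0.003,"dy": -0.0005,"dz": 0,"turn": 0},{"fingers": 1,"dx": 0.004,"dy": -0.0006,"dz": 0,"turn": 0},{"fingers": 1,"dx": 0.004,"dy": -0.0007,"dz": 0,"turn": 0}])

```text
clock: 14.95
position: [0.4299, 0.3841, 0.0759]
ee_rot: [[-0.987, 0.161, -0.0], [0.161, 0.987, 0.001], [0.0, 0.001, -1.0]]
wrist_force: [-2.2, 2.2, -1.9]
width: 0.0378
```

Run:
```python
from h import *
p,W=look('s9')
```

```text
{'clock': 14.95, 'position': [0.4299, 0.3841, 0.0759], 'joint_positions': [-3.4228, 30.6305, -54.2261, 98.5075, 27.1028, 65.0198, 15.0862], 'wrist_force': [-2.1864, 2.2339, -1.9186], 'ft_torque': [0.5405, 0.5173, 0.0466], 'width': 0.0378} 170.75267619345502
cover 1243 [0.58744417 0.34515115 0.09888861]
```

View pics/s9c.png

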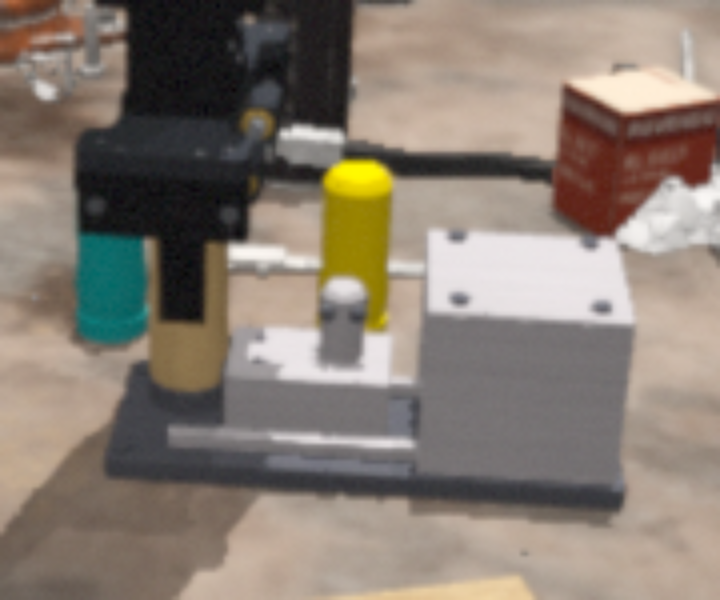

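Emit:
carry_out(rows=[{"fingers": 1,"dx": 0.0035,"dy": -0.0006,"dz": 0,"turn": 0},{"fingers": 1,"dx": 0.0035,"dy": -0.0006,"dz": 0,"turn": 0},{"fingers": 1,"dx": 0.0035,"dy": -0.0006,"dz": 0,"turn": 0},{"fingers": 1,"dx": 0.0035,"dy": -0.0006,"dz": 0,"turn": 0},{"fingers": 1,"dx": 0.0035,"dy": -0.0005,"dz": 0,"turn": 0},{"fingers": 1,"dx": 0.0035,"dy": -0.0006,"dz": 0,"turn": 0},{"fingers": 1,"dx": 0.0035,"dy": -0.0006,"dz": 0,"turn": 0},{"fingers": 1,"dx": 0.0035,"dy": -0.0006,"dz": 0,"turn": 0},{"fingers": 1,"dx": 0.0035,"dy": -0.0005,"dz": 0,"turn": 0},{"fingers": 1,"dx": 0.0035,"dy": -0.0006,"dz": 0,"turn": 0},{"fingers": 1,"dx": 0.0035,"dy": -0.0006,"dz": 0,"turn": 0},{"fingers": 1,"dx": 0.003,"dy": -0.0005,"dz": 0,"turn": 0}])

```text
clock: 16.2
position: [0.4716, 0.3768, 0.0758]
ee_rot: [[-0.987, 0.161, -0.0], [0.161, 0.987, 0.0], [0.0, 0.0, -1.0]]
wrist_force: [-2.8, 1.7, -0.8]
width: 0.0372
```

Run:
```python
from h import *
p,W=look('s10')
```

```text
{'clock': 16.2, 'position': [0.4716, 0.3768, 0.0758], 'joint_positions': [-2.9816, 33.4437, -52.5614, 94.3219, 28.4722, 66.6089, 18.1322], 'wrist_force': [-2.763, 1.7141, -0.7616], 'ft_torque': [0.6041, 0.6025, 0.0438], 'width': 0.0372} 170.725428039657
cover 1240 [0.58743604 0.34487375 0.09885942]
```

View pics/s10c.png

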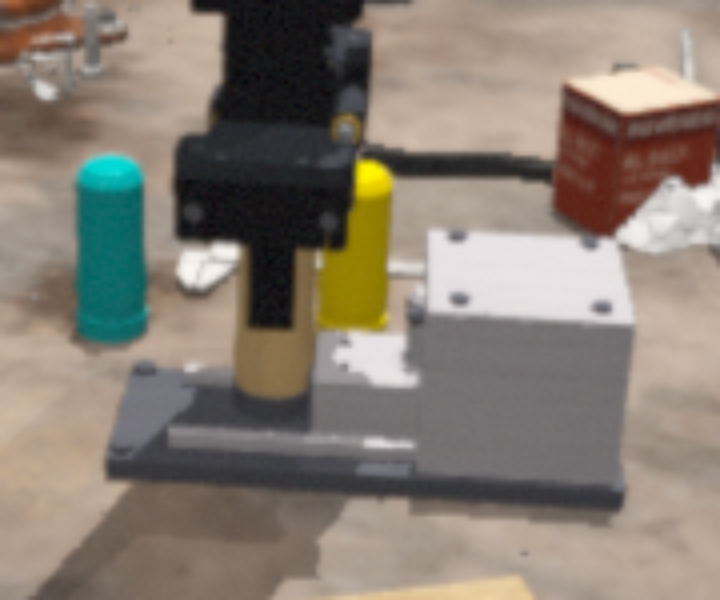

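Emit:
carry_out(rows=[{"fingers": 1,"dx": 0.002,"dy": -0.0003,"dz": 0,"turn": 0},{"fingers": 1,"dx": 0.002,"dy": -0.0003,"dz": 0,"turn": 0},{"fingers": 1,"dx": 0.002,"dy": -0.0003,"dz": 0,"turn": 0},{"fingers": 1,"dx": 0.001,"dy": -0.0002,"dz": 0,"turn": 0},{"fingers": 1,"dx": 0.001,"dy": -0.0002,"dz": 0,"turn": 0}])

```text
clock: 16.75
position: [0.4794, 0.3755, 0.0758]
ee_rot: [[-0.987, 0.161, -0.0], [0.161, 0.987, 0.0], [0.0, -0.0, -1.0]]
wrist_force: [-2.3, 0.4, -1.6]
width: 0.0377
```

Emit:
carry_out(rows=[{"fingers": 1,"dx": 0.001,"dy": -0.0002,"dz": 0,"turn": 0},{"fingers": 1,"dx": 0.001,"dy": -0.0002,"dz": 0,"turn": 0}])

```text
clock: 16.95
position: [0.4813, 0.3752, 0.0759]
ee_rot: [[-0.987, 0.161, -0.0], [0.161, 0.987, 0.0], [0.0, 0.0, -1.0]]
wrist_force: [-1.6, 1.4, -2.4]
width: 0.0378
```

Run:
```python
from h import *
p,W=look('s11')
```

```text
{'clock': 16.95, 'position': [0.4813, 0.3752, 0.0759], 'joint_positions': [-2.9226, 34.1198, -52.193, 93.2815, 28.7728, 66.9967, 18.8503], 'wrist_force': [-1.5924, 1.3835, -2.3549], 'ft_torque': [0.4893, 0.4696, 0.0098], 'width': 0.0378} 170.73871207726026
cover 1245 [0.58747373 0.34468363 0.09884802]
```

View pics/s11c.png

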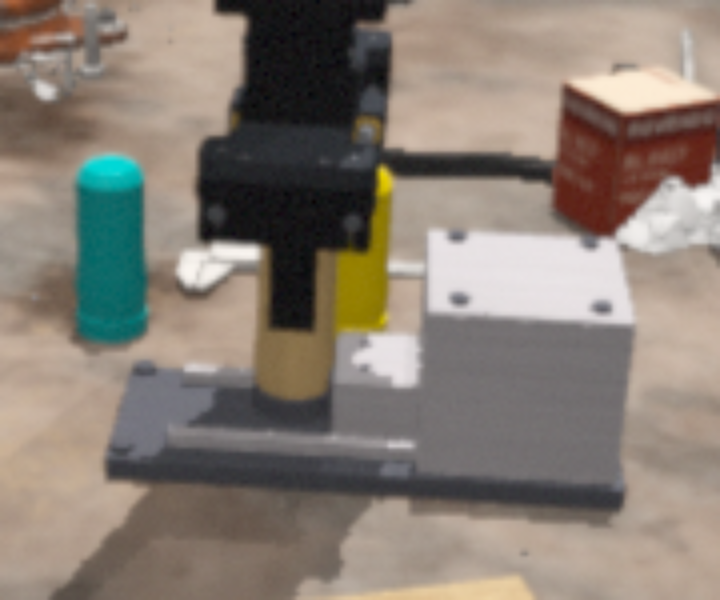

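Emit:
carry_out(rows=[{"fingers": 1,"dx": 0.001,"dy": -0.0002,"dz": 0,"turn": 0},{"fingers": 1,"dx": 0.001,"dy": -0.0002,"dz": 0,"turn": 0}])

```text
clock: 17.2
position: [0.4832, 0.3749, 0.0759]
ee_rot: [[-0.987, 0.161, -0.0], [0.161, 0.987, 0.0], [0.0, 0.0, -1.0]]
wrist_force: [-3.2, 1.8, -0.8]
width: 0.0372
```

Emit:
carry_out(rows=[{"fingers": 1,"dx": 0.001,"dy": -0.0002,"dz": 0,"turn": 0},{"fingers": 1,"dx": 0.001,"dy": -0.0001,"dz": 0,"turn": 0}])

```text
clock: 17.4
position: [0.4841, 0.3751, 0.076]
ee_rot: [[-0.987, 0.16, -0.002], [0.16, 0.987, 0.0], [0.002, 0.0, -1.0]]
wrist_force: [-9.0, 1.3, 3.5]
width: 0.0373
```

Run:
```python
from h import *
p,W=look('s12')
```

```text
{'clock': 17.4, 'position': [0.4841, 0.3751, 0.076], 'joint_positions': [-2.9158, 34.3871, -52.105, 92.8689, 28.812, 67.21, 19.1454], 'wrist_force': [-9.0183, 1.3498, 3.4832], 'ft_torque': [0.4473, 2.0633, 0.0193], 'width': 0.0373} 170.78622360051736
cover 1243 [0.58736467 0.34465493 0.09885201]
```

Emit:
carry_out(rows=[{"fingers": 1,"dx": 0.0005,"dy": 0,"dz": 0,"turn": 0},{"fingers": 1,"dx": 0,"dy": 0,"dz": 0,"turn": 0},{"fingers": 1,"dx": 0,"dy": 0,"dz": 0,"turn": 0}])

```text
clock: 17.75
position: [0.4843, 0.3751, 0.076]
ee_rot: [[-0.987, 0.16, -0.002], [0.16, 0.987, 0.0], [0.002, -0.0, -1.0]]
wrist_force: [-7.3, 1.4, 3.2]
width: 0.0374
```

Run:
```python
from h import *
p,W=look('s13')
```

```text
{'clock': 17.75, 'position': [0.4843, 0.3751, 0.076], 'joint_positions': [-2.9314, 34.4205, -52.0967, 92.8212, 28.8228, 67.2512, 19.1722], 'wrist_force': [-7.3182, 1.3931, 3.1637], 'ft_torque': [0.39, 1.8755, -0.0199], 'width': 0.0374} 170.80476849547338
cover 1238 [0.58731752 0.34500842 0.0988691 ]
```

View pics/s13c.png

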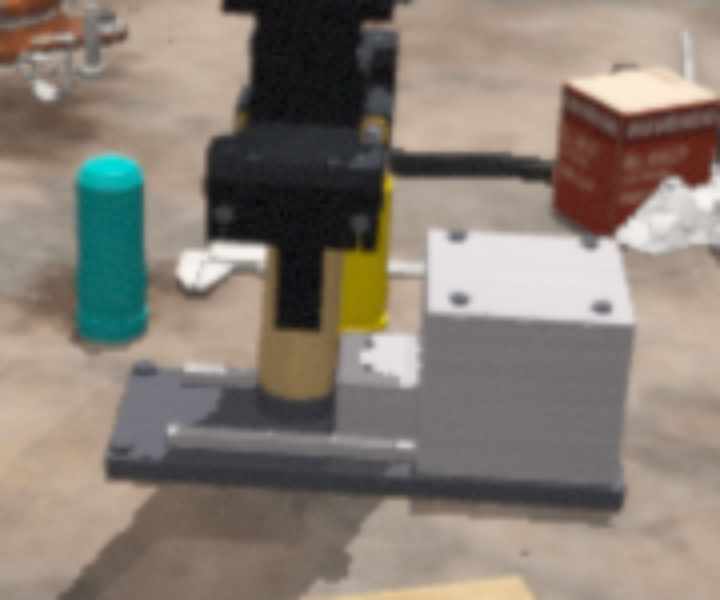

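Emit:
carry_out(rows=[{"fingers": 1,"dx": -0.005,"dy": 0.0008,"dz": 0,"turn": 0},{"fingers": 1,"dx": -0.01,"dy": 0.0016,"dz": 0,"turn": 0},{"fingers": 1,"dx": -0.01,"dy": 0.0016,"dz": 0,"turn": 0},{"fingers": 1,"dx": 0,"dy": 0,"dz": 0.02,"turn": 0},{"fingers": 1,"dx": 0,"dy": 0,"dz": 0.025,"turn": 0},{"fingers": 1,"dx": 0,"dy": 0,"dz": 0.025,"turn": 0},{"fingers": 1,"dx": 0,"dy": -0.02,"dz": 0.02,"turn": 0},{"fingers": 1,"dx": 0.005,"dy": -0.035,"dz": 0,"turn": 0},{"fingers": 1,"dx": 0.01,"dy": -0.04,"dz": 0,"turn": 0},{"fingers": 1,"dx": 0.015,"dy": -0.04,"dz": 0,"turn": 0},{"fingers": 1,"dx": 0.014,"dy": -0.04,"dz": 0,"turn": 0},{"fingers": 1,"dx": 0.007,"dy": -0.034,"dz": 0,"turn": 0}])

```text
clock: 19.0
position: [0.5123, 0.1668, 0.1658]
ee_rot: [[-0.987, 0.163, 0.001], [0.163, 0.987, -0.001], [-0.001, -0.001, -1.0]]
wrist_force: [0.7, -0.7, -1.4]
width: 0.0377
```

Emit:
carry_out(rows=[{"fingers": 1,"dx": 0,"dy": 0,"dz": -0.02,"turn": 0},{"fingers": 1,"dx": 0,"dy": 0,"dz": -0.02,"turn": 0},{"fingers": 1,"dx": 0,"dy": 0,"dz": -0.02,"turn": 0},{"fingers": 1,"dx": 0,"dy": 0,"dz": 0,"turn": 0},{"fingers": 1,"dx": 0,"dy": 0,"dz": 0,"turn": 0}])

```text
clock: 19.5
position: [0.5115, 0.1697, 0.1063]
ee_rot: [[-0.987, 0.161, -0.0], [0.161, 0.987, -0.0], [0.0, -0.0, -1.0]]
wrist_force: [0.7, 1.2, -0.9]
width: 0.0372
```

Run:
```python
from h import *
p,W=look('s14',(120,300,250,430))
m=(W[...,0]>.42)&(W[...,0]<.6)&(W[...,1]>.33)&(W[...,1]<.42)&(abs(W[...,2]-.049)<.005)
q=W[m].astype(np.float32);print('stage top',len(q),q.min(0),q.max(0),cv2.minAreaRect(q[:,:2]*1000))
p=bot.snapshot('top');save(p,'t14')
```

```text
{'clock': 19.5, 'position': [0.5115, 0.1697, 0.1063], 'joint_positions': [22.7423, 22.8727, -54.6069, 102.5627, 20.4372, 65.1622, 42.243], 'wrist_force': [0.6586, 1.1506, -0.8654], 'ft_torque': [0.0921, -0.1899, -0.0136], 'width': 0.0372} 170.76221511368536
cover 536 [0.61382891 0.34486545 0.09887434]Traceback (most recent call last):
  File "<stdin>", line 4, in <module>
    return umr_minimum(a, axis, None, out, keepdims, initial, where)
ValueError: zero-size array to reduction operation minimum which has no identity
```

View pics/s14c.png

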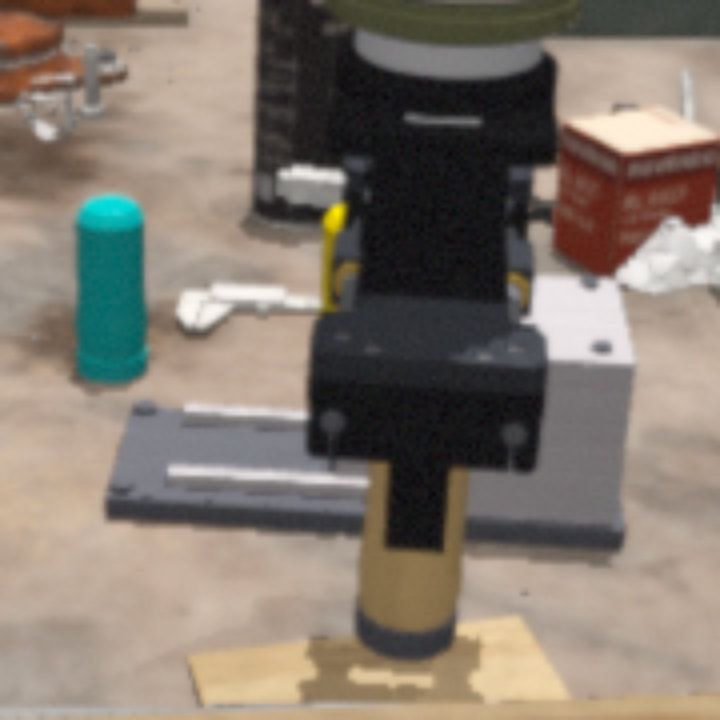

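Run:
```python
from h import *
p=bot.snapshot('top');save(p,'t14');W=world(p)
m=(W[...,0]>.42)&(W[...,0]<.6)&(W[...,1]>.33)&(W[...,1]<.42)&(abs(W[...,2]-.051)<.005)
q=W[m].astype(np.float32);print('stage top',len(q))
if len(q): print(q.min(0),q.max(0),cv2.minAreaRect(q[:,:2]*1000))
```

```text
stage top 745
[0.49701458 0.3387002  0.04615165] [0.55403614 0.41089872 0.05592055] ((526.0782470703125, 376.9996337890625), (73.00907135009766, 51.27788543701172), 82.17164611816406)
```

View pics/t14.png

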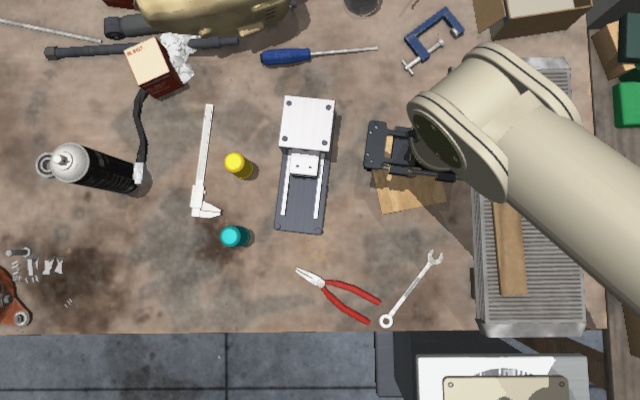

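Run:
```python
from h import *
p=bot.snapshot('top');W1=world(p);W0=np.load('top0.npy')
a=np.radians(-9.25);X=np.array([np.cos(a),np.sin(a)]);Y=np.array([-X[1],X[0]]);c=np.array([.5165,.371])
for W in(W0,W1):
    L=np.stack([(W[...,:2]-c)@X,(W[...,:2]-c)@Y,W[...,2]],-1)
    m=(abs(L[...,1])<.018)&(abs(L[...,2]-.051)<.004)&(L[...,0]<.02)&(L[...,0]>-.12)
    pl=(abs(L[...,1])<.04)&(abs(L[...,2]-.014)<.005)&(L[...,0]<.0)
    cv=(abs(L[...,1])<.04)&(abs(L[...,2]-.101)<.005)&(L[...,0]<.2)
    print('stage rear',np.percentile(L[m][:,0],[0,1,3]),'plate rear',np.percentile(L[pl][:,0],[0,.5,1]),'cover',np.percentile(L[cv][:,0],[1,3,97,99]))
```

```text
stage rear [-0.08612258 -0.08583317 -0.08435021] plate rear [-0.2143783  -0.20926027 -0.2071966 ] cover [0.02639686 0.02788906 0.11791525 0.11974665]
stage rear [-0.0171727  -0.01661169 -0.015412  ] plate rear [-0.21434347 -0.20818572 -0.2048703 ] cover [0.02624089 0.02785958 0.11728744 0.11949866]
```

Emit:
carry_out(rows=[{"fingers": 1,"dx": 0,"dy": 0.012,"dz": -0.012,"turn": 0},{"fingers": 1,"dx": 0,"dy": 0.012,"dz": -0.012,"turn": 0},{"fingers": 1,"dx": 0,"dy": 0,"dz": -0.01,"turn": 0},{"fingers": 1,"dx": 0,"dy": 0,"dz": -0.005,"turn": 0},{"fingers": 1,"dx": 0,"dy": 0,"dz": 0,"turn": 0},{"fingers": 1,"dx": 0,"dy": 0,"dz": 0,"turn": 0}])

```text
clock: 20.25
position: [0.5122, 0.1929, 0.0673]
ee_rot: [[-0.987, 0.162, 0.0], [0.162, 0.987, -0.0], [-0.0, 0.0, -1.0]]
wrist_force: [0.8, 0.5, -0.6]
width: 0.0379
```

Run:
```python
from h import *
p,W=look('s15',(170,320,270,450))
```

```text
{'clock': 20.25, 'position': [0.5122, 0.1929, 0.0673], 'joint_positions': [18.2333, 26.823, -52.7625, 103.3213, 24.0576, 61.8655, 37.4562], 'wrist_force': [0.7664, 0.4646, -0.6227], 'ft_torque': [0.062, -0.135, 0.0046], 'width': 0.0379} 170.68247892111359
cover 695 [0.60829453 0.3418106  0.09891   ]
```

View pics/s15c.png

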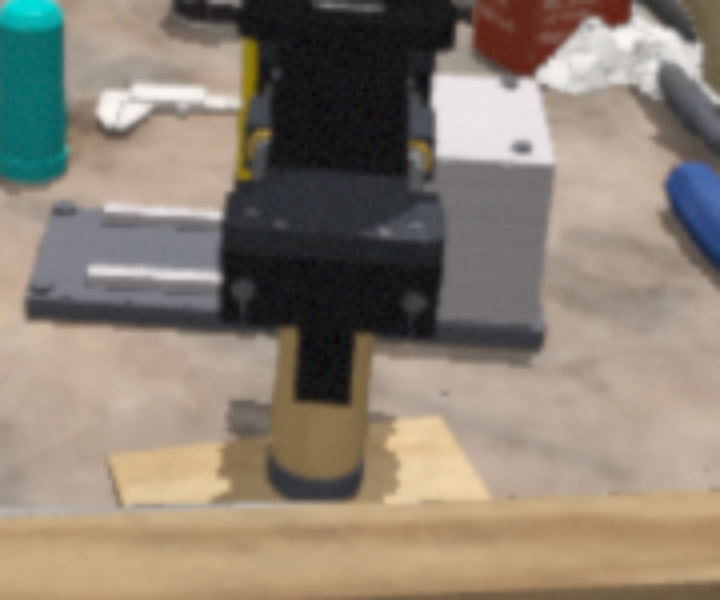

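Emit:
carry_out(rows=[{"fingers": 1,"dx": 0,"dy": 0,"dz": -0.002,"turn": 0},{"fingers": 1,"dx": 0,"dy": 0,"dz": -0.002,"turn": 0},{"fingers": 1,"dx": 0,"dy": 0,"dz": -0.001,"turn": 0},{"fingers": 1,"dx": 0,"dy": 0,"dz": 0,"turn": 0}])

```text
clock: 20.7
position: [0.5117, 0.1934, 0.0617]
ee_rot: [[-0.987, 0.161, -0.0], [0.161, 0.987, -0.0], [0.0, -0.0, -1.0]]
wrist_force: [0.2, -0.6, -1.2]
width: 0.0375
```

Emit:
carry_out(rows=[{"fingers": 1,"dx": 0,"dy": 0,"dz": -0.001,"turn": 0},{"fingers": 1,"dx": 0,"dy": 0,"dz": -0.001,"turn": 0},{"fingers": 1,"dx": 0,"dy": 0,"dz": 0,"turn": 0}])

```text
clock: 21.0
position: [0.512, 0.1937, 0.0606]
ee_rot: [[-0.987, 0.161, 0.0], [0.161, 0.987, -0.0], [-0.001, -0.0, -1.0]]
wrist_force: [-3.6, -0.8, 7.5]
width: 0.0373
```

Emit:
carry_out(rows=[{"fingers": 0,"dx": 0,"dy": 0,"dz": 0,"turn": 0},{"fingers": 0,"dx": 0,"dy": 0,"dz": 0,"turn": 0},{"fingers": -0.5,"dx": 0,"dy": 0,"dz": 0,"turn": 0},{"fingers": -0.5,"dx": 0,"dy": 0,"dz": 0,"turn": 0},{"fingers": -0.5,"dx": 0,"dy": 0,"dz": 0,"turn": 0},{"fingers": -0.5,"dx": 0,"dy": 0,"dz": 0,"turn": 0}])

```text
clock: 21.6
position: [0.5118, 0.1934, 0.0598]
ee_rot: [[-0.987, 0.161, -0.0], [0.161, 0.987, 0.0], [0.0, 0.0, -1.0]]
wrist_force: [-0.1, -0.6, 0.4]
width: 0.0632
```

Run:
```python
from h import *
p,W=look('s16',(170,320,270,450))
```

```text
{'clock': 21.6, 'position': [0.5118, 0.1934, 0.0598], 'joint_positions': [17.8718, 27.3855, -52.4326, 103.6514, 24.5846, 61.1767, 37.0635], 'wrist_force': [-0.099, -0.6456, 0.4142], 'ft_torque': [0.037, -0.1393, -0.0155], 'width': 0.0632} 170.72842765591506
cover 710 [0.6076924  0.34135492 0.09884622]
```

View pics/s16c.png

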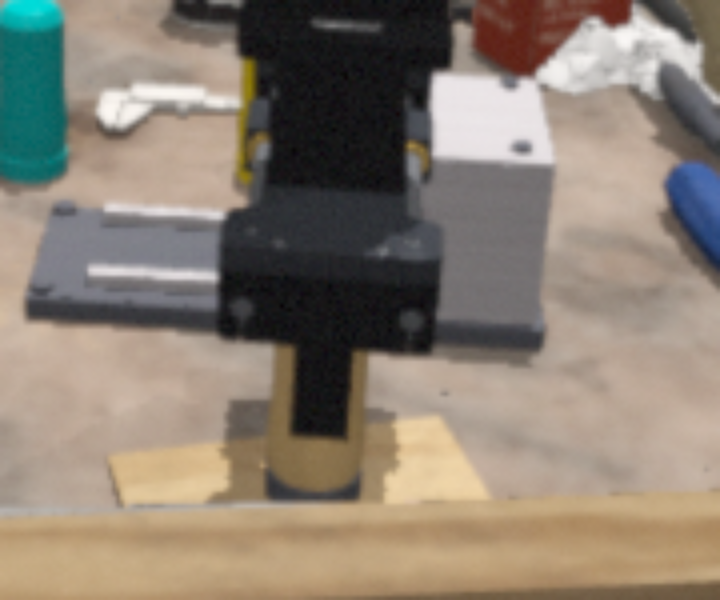

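Released and standing straight. Retreating straight up.

Emit:
carry_out(rows=[{"fingers": -0.8,"dx": 0,"dy": 0,"dz": 0,"turn": 0},{"fingers": -0.8,"dx": 0,"dy": 0,"dz": 0,"turn": 0},{"fingers": -0.8,"dx": 0,"dy": 0,"dz": 0.01,"turn": 0},{"fingers": -0.8,"dx": 0,"dy": 0,"dz": 0.02,"turn": 0},{"fingers": -0.8,"dx": 0,"dy": 0,"dz": 0.03,"turn": 0},{"fingers": -0.8,"dx": 0,"dy": 0,"dz": 0.04,"turn": 0},{"fingers": -0.8,"dx": 0,"dy": 0,"dz": 0.04,"turn": 0},{"fingers": -0.8,"dx": 0,"dy": 0,"dz": 0.04,"turn": 0},{"fingers": -0.8,"dx": 0,"dy": 0,"dz": 0.04,"turn": 0},{"fingers": -0.8,"dx": 0,"dy": 0,"dz": 0.03,"turn": 0}])

```text
clock: 22.65
position: [0.5117, 0.194, 0.3133]
ee_rot: [[-0.987, 0.161, 0.002], [0.161, 0.987, 0.001], [-0.002, 0.001, -1.0]]
wrist_force: [0.5, 0.3, 0.2]
width: 0.0782
```

Emit:
carry_out(rows=[{"fingers": -0.8,"dx": -0.03,"dy": -0.04,"dz": 0,"turn": 0},{"fingers": -0.8,"dx": -0.03,"dy": -0.04,"dz": 0,"turn": 0},{"fingers": -0.8,"dx": -0.01,"dy": -0.04,"dz": 0,"turn": 0},{"fingers": -0.8,"dx": 0,"dy": -0.04,"dz": 0,"turn": 0},{"fingers": -0.8,"dx": 0,"dy": -0.03,"dz": 0,"turn": 0},{"fingers": -0.8,"dx": 0,"dy": 0,"dz": 0,"turn": 0},{"fingers": -0.8,"dx": 0,"dy": 0,"dz": 0,"turn": 0}])

```text
clock: 23.35
position: [0.4417, 0.0037, 0.3104]
ee_rot: [[-0.987, 0.162, 0.001], [0.162, 0.987, 0.0], [-0.0, 0.0, -1.0]]
wrist_force: [-0.5, 0.5, 0.8]
width: 0.0781
```

Run:
```python
from h import *
p,W=look('s17',(170,320,270,450))
p=bot.snapshot('top');save(p,'t17');W1=world(p)
for n,w in(('side',W),('top',W1)):
    m=(w[...,0]>.45)&(w[...,0]<.57)&(w[...,1]>.14)&(w[...,1]<.25)&(w[...,2]>.02)&(w[...,2]<.14)
    q=w[m]
    for z in (.03,.05,.07,.09,.105):
        r=q[abs(q[:,2]-z)<.008]
        if len(r)>3: print(n,z,len(r),np.round(r.min(0),4),np.round(r.max(0),4))
a=np.radians(-9.25);X=np.array([np.cos(a),np.sin(a)]);Y=np.array([-X[1],X[0]]);c=np.array([.5165,.371])
L=np.stack([(W1[...,:2]-c)@X,(W1[...,:2]-c)@Y,W1[...,2]],-1)
m=(abs(L[...,1])<.018)&(abs(L[...,2]-.051)<.004)&(L[...,0]<.02)&(L[...,0]>-.12)
print('stage rear',np.percentile(L[m][:,0],[0,1,3]))
```

```text
{'clock': 23.35, 'position': [0.4417, 0.0037, 0.3104], 'joint_positions': [47.4389, -5.8489, -48.9912, 99.0156, -4.4309, 84.8158, 79.6943], 'wrist_force': [-0.5413, 0.5455, 0.7967], 'ft_torque': [0.1088, -0.1422, -0.0329], 'width': 0.0781} 170.69953379616737
cover 1240 [0.58742592 0.3452713  0.09882339]
side 0.03 186 [0.4911 0.1706 0.022 ] [0.529  0.1894 0.0379]
side 0.05 202 [0.4909 0.1709 0.0421] [0.528  0.1968 0.0579]
side 0.07 208 [0.4912 0.1715 0.062 ] [0.5283 0.1924 0.078 ]
side 0.09 225 [0.4918 0.1717 0.082 ] [0.5286 0.2056 0.0979]
side 0.105 253 [0.4924 0.173  0.097 ] [0.5286 0.2056 0.1057]
top 0.03 16 [0.4902 0.1918 0.0229] [0.5163 0.2119 0.038 ]
top 0.05 40 [0.4901 0.1789 0.0424] [0.5206 0.2125 0.0576]
top 0.07 31 [0.4908 0.1846 0.0629] [0.5158 0.212  0.0777]
top 0.09 39 [0.4908 0.1738 0.0822] [0.5286 0.2115 0.098 ]
top 0.105 348 [0.4908 0.1743 0.097 ] [0.5286 0.2115 0.11  ]
stage rear [-0.01723096 -0.01648008 -0.01523239]
```

View pics/s17.png

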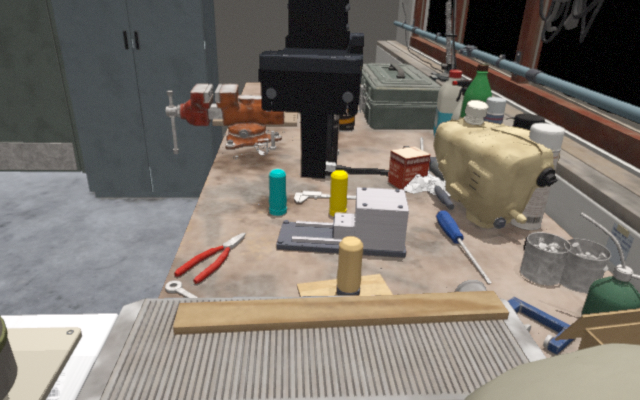

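View pics/t17.png

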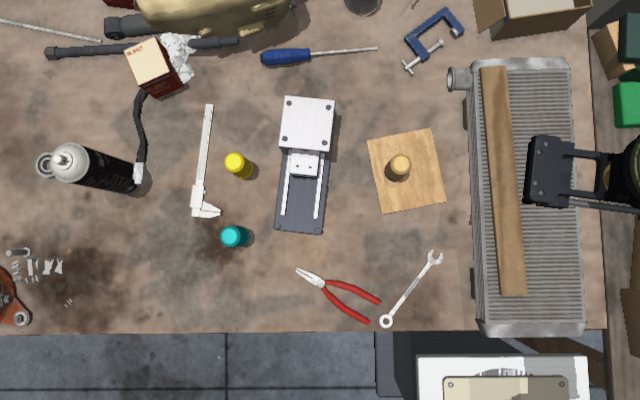

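```bash
python3 -c "
from station import bot
print(bot.finish_job())"
```

```text
the job is handed in; nothing more can be done
None
```

The job is done and was handed in at about 23.5 s of the 69 s allowed. `finish_job` gives no verdict, so what follows is from my own measurements.

- **Handle off the spindle:** I twisted it to and fro by about ±30° while raising it roughly 0.6 mm per 0.14 rad. The sampled pull stayed at or below about 5.5 N. After the pull-off, the camera put the jig's cover where it had been.
- **Stage home:** I held the handle as the drift, with the fingertips about 25 mm above the stage top, and pushed at about 3 N. Over the last 2 mm the force jumped to about 9 N and the tool stopped advancing, so I took that as the stop.
    - **Travel:** the top camera put the stage's travel at about 69 mm (good to about ±1 mm) against the 67 mm needed. It gave the same figure again at the end.
    - **Jig:** it had not measurably moved along the bench.
- **Handle standing:** it stands upright on the plywood at about (0.510, 0.193), roughly 25 mm off the plywood's centre in y and inside its outline. Its sides line up within about 1.5 mm along its height, so any tilt is well within the limit. It had leaned a few degrees in the grip but settled flat when released.
- **Other checks:** the gripper is clear and touching nothing. The pliers, spanner, driver and caliper look unmoved in the before and after pictures.

No check failed. The one mismatch was that the stage met its stop about 3 mm later in tool travel than I had calculated, probably because of the handle's lean in the grip.

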